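# Find and open the tipping cover of the service duct

## Robot

A 7-joint arm with a two-finger parallel gripper is mounted at the origin on the work surface. World frame = base frame: x ahead of the robot, y to its left, z up, the work surface at z = 0. Lengths are in m, angles in rad, forces in N, time in s.
With the tool pointing down it reaches from about 0.4 to 0.925 m from the base axis. Payload 5.6 kg.
Tool frame: the origin (TCP) lies at the very end of the fingers, on their centre line; the grasp point (between the pads) lies 19 mm behind it; z points along the fingers, y is the direction in which the jaws open and shut (so a half turn about z gives the same grasp; the last joint's range is limited). The gripper opens to 85 mm and grips with 20 to 120 N. Pads are 22 mm wide; open, the fingers measure 114 mm over their backs; the gripper's body (76 mm by 85 mm) begins 54 mm behind the grasp point. The pads swing forward as they close: fully open they stand 13 mm farther back than shut.
Start: joints at [1.104, 0.468, -0.012, 1.603, 0.006, 1.071, -0.056], TCP at [0.267, -0.593, 0.231] pointing down, gripper open.
Joint ranges: [-2.53, 2.53], [-0.31, 2.02], [-1.57, 1.55], [0.28, 2.44], [-1.29, 4.43], [0.15, 1.84], [-2.92, 2.92]. Speed limits (rad/s): [2.57, 2.57, 3.14, 3.14, 3.14, 3.14, 3.14].

## Interface

Orientations are given as [roll, pitch, yaw] about the fixed x, y, z axes, in that order (R = Rz(yaw) Ry(pitch) Rx(roll)).
In Python, from plant import * gives the robot as it stands.
- The arm moves only by the shell command python3 -m handwheel 'ROWS'. ROWS is JSON, a list that holds one entry, the list of rows, each a list of 7 numbers: the shift along the world's x, y, z in cm, then the turn, a rotation vector about the world's x, y, z in degrees, then the closure, from -1 (fully open) to 1 (shut). A call has 1 to 12 rows; each row shifts and turns the pose as measured when the row begins; what a row does not reach is not made up. A row lasts 1/10 s, in which the tool goes at most 50 mm and 8.59 degrees, less where a joint would pass 70% of its speed; a pose out of reach is approached as far as the arm can. A call is refused whole if a number of a shift passes 5 or a number of a turn 8.59, either way. A call with a gripper value outside its range is refused whole. The fingers move at their own pace and stop on an object; the grip force is fixed at half the most. Time passes only in rows, so rows that do not move let the fingers close. It gives the time, the measured TCP pose, the force and the opening at its end, in the units of the state.
- get_state(): the state, without advancing time (a new reading comes with each control period).
- grab_frame(name): name is "scene" or "top"; returns the picture (400x640x3 uint8, red, green, blue); there is no depth.
- calibration(name): a dict with "intrinsics" (3x3 intrinsics, pixels), "distortion" ([k1, k2, p1, p2, k3] as OpenCV has them; the pictures are not rectified), "origin" and "rotation" of the camera in the world. Camera axes: x right, y down, z forward; pixel columns grow to the right and rows downward; lengths in m; the calibration is good to about 2 mm. A picture is of the moment at which its call begins. calibration takes no time and is no camera call.
- close_job(): hands the job in, once; it reports no verdict.
The state is a dict: "time": time; "qpos": joint angles; "qd": joint speeds; "effort": joint torques, N m; "eef_pos": TCP position; "ee_rot": TCP orientation; "ft_force": force on the tool from outside, world axes, zero at the start; "moment": the same for the moment, N m; "opening": finger opening in m.
Only numpy, scipy, OpenCV 4.12 (cv2) and the standard library are available. Lean on these libraries where they do the work, as an engineer would, in place of code of your own. Each camera call takes 0.05 s, during which the arm holds its last target.

## Task

Only one of the four identical tread-plate covers on the service duct is not fastened from below, and the air valve lies under it. With your fingertips press gently on the near edge of one cover after another to find the one that rocks, then push that near edge on down until the cover tips right over and stays open by itself. Nothing needs gripping: lift nothing, and leave the tools and tins where they are.

Things in the scene. Friction and masses are not known exactly. Their poses are not given: they have to be found in the camera images.
- duct: Grey steel service duct fixed to the bench, 574 mm long (its y), 150 wide (x), 90 high, with 30 mm flanges, 4 mm high, on both long sides. Origin: centre of its underside; x across it away from the robot, y along it to the left, z up. On top a row of four identical covers between yellow rims 12 mm wide and bars 10 mm wide; a flat closed block of 80 mm at each end. Inside hollow; pipes and valve only in the far half, below 55 mm.
- cover_1 (a point): Rightmost of the four places seen from the robot, 159 mm to the right of the duct's centre. Point: centre of the upper face of the shut cover lying here, 90 mm above the bench, axes as the duct's. A cover is dark tread plate, 120 mm (x) by 90 mm (y) by 6 mm, flush, with 3 mm gaps all round; near edge 60 mm towards -x. Any place may hold the loose one; shut, all look alike and the other three are rigid.
- cover_2 (a point): Second place from the right, 53 mm right of the duct's centre. Point: centre of the upper face of the shut cover lying here, 90 mm above the bench, axes as the duct's. A cover is dark tread plate, 120 mm (x) by 90 mm (y) by 6 mm, flush, with 3 mm gaps all round; near edge 60 mm towards -x. Any place may hold the loose one; shut, all look alike and the other three are rigid.
- cover_3 (a point): Third place from the right, 53 mm left of the duct's centre. Point: centre of the upper face of the shut cover lying here, 90 mm above the bench, axes as the duct's. A cover is dark tread plate, 120 mm (x) by 90 mm (y) by 6 mm, flush, with 3 mm gaps all round; near edge 60 mm towards -x. Any place may hold the loose one; shut, all look alike and the other three are rigid.
- cover_4 (a point): Leftmost place, 159 mm left of the duct's centre. Point: centre of the upper face of the shut cover lying here, 90 mm above the bench, axes as the duct's. A cover is dark tread plate, 120 mm (x) by 90 mm (y) by 6 mm, flush, with 3 mm gaps all round; near edge 60 mm towards -x. Any place may hold the loose one; shut, all look alike and the other three are rigid.
- tip_cover (a joint): Tilt of the loose cover: 0 shut, 1.0 rad fully open on its stop. Its axle runs along y, 7 mm nearer than its centre and 16 mm below its top. Pressing its near half (1 to 2 N) sends the near edge down and the far edge up, at most 50 mm above the duct; its far edge cannot go down. Let go below about 0.3 rad it falls shut, above about 0.7 rad (near edge some 38 mm down) it falls fully open and stays.
- socket: Bystander: steel deep socket, 31 mm diameter, 42 mm tall, standing on the left end block of the duct. Origin: centre of its underside.
- cap_tin: Bystander: small blue tin with a steel lid, 48 mm diameter, 32 mm tall, on the right end block of the duct. Origin: centre of its underside.
- wrench: Bystander: steel spanner 180 mm long lying on the bench in front of the duct. Origin: on the bench near its middle; x along it.
- driver: Bystander: screwdriver 200 mm long lying on the bench in front of the duct. Origin: on the bench near its middle; x along it.
- spray: Bystander: small white and blue spray can, 52 mm diameter, 125 mm tall, behind the duct. Origin: centre of its underside.
- filter: Bystander: yellow oil filter canister, 76 mm diameter, 90 mm tall, behind the duct. Origin: centre of its underside.
- grease: Bystander: red grease tub with a black lid, 84 mm diameter, 75 mm tall, behind the duct. Origin: centre of its underside.
Mind the look-alikes: they are no part of the job. What is shaped like the part that bears tip_cover but blue or pink is not meant.

How it is judged:
By the outcome, as a careful person would: the job done as asked, in the order asked, and still so for the second after the job is handed in, with the robot touching nothing.
It also fails if it takes over 54 s, if anything falls off the work surface, if the arm or the gripper's body presses on something with over 40 N, if the wrist force passes 120 N, or if a joint passes its speed limit or range.

## Working session

There is one attempt and no reset: what is moved stays moved. The work goes in short steps, Python scripts to look and compute and a shell command to move; the robot and the scene stay as the last step left them, time stands still between calls to the robot, and variables do not carry over. Pictures are saved under pics/ and viewed, and the job is handed in when it is done.

```bash
mkdir -p pics
python3 - <<'E'
from plant import *
import cv2
for n in ("scene","top"):
    cv2.imwrite(f"pics/{n}0.png",grab_frame(n)[:,:,::-1])
    c=calibration(n);print(n,c)
s=get_state();print(s)
E
```

```text
scene {'intrinsics': array([[423.46354506,   0.        , 314.87219426],
       [  0.        , 423.46354506, 194.44156825],
       [  0.        ,   0.        ,   1.        ]]), 'distortion': array([-0.04611982,  0.        ,  0.        ,  0.        ,  0.        ]), 'origin': array([ 1.25497297, -0.14777713,  0.62940146]), 'rotation': array([-2.20014657,  0.00922241,  1.37525925])}
top {'intrinsics': array([[466.0392449 ,   0.        , 319.24201264],
       [  0.        , 466.0392449 , 202.60982392],
       [  0.        ,   0.        ,   1.        ]]), 'distortion': array([-0.13053335,  0.        ,  0.        ,  0.        ,  0.        ]), 'origin': array([0.47098033, 0.00160333, 1.00761911]), 'rotation': array([-3.07185963,  0.0334782 , -1.59391857])}
{'time': 0.1, 'qpos': array([ 1.10399182,  0.46833372, -0.0115908 ,  1.6035683 ,  0.00596776,
        1.07143883, -0.05630192]), 'qd': array([ 0.00095432, -0.00012636, -0.00071739, -0.00167605,  0.00026722,
       -0.00026879,  0.00091579]), 'effort': array([ 7.38977833e-04, -5.33524454e+01,  2.12342053e-02, -2.51968467e+01,
        1.14432239e-02,  4.32014334e-03,  2.78634980e-05]), 'eef_pos': array([ 0.26701936, -0.59203315,  0.23038942]), 'ee_rot': array([-3.13988185e+00,  9.85588524e-05,  4.23712215e-01]), 'ft_force': array([-0.55338908,  0.18525792, -0.07065821]), 'moment': array([ 0.00791863, -0.0077273 ,  0.01289856]), 'opening': 0.0851266372188986}
```

View pics/scene0.png

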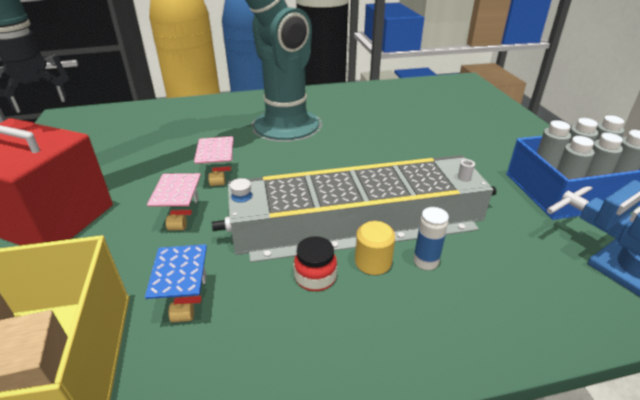

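View pics/top0.png

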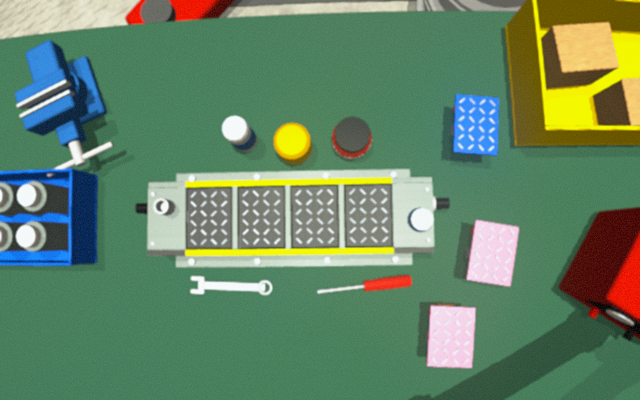

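The top view has +x up and +y left. The duct lies at about (148–435, 172–265), with its yellow rims near rows 183 and 252 and the four dark covers at columns 188–392. The socket is at (162, 206), the tin at (422, 218), the spanner at (230, 286) and the driver at (365, 285).

```bash
cat > h.py <<'E'
from plant import *
import numpy as np, cv2
from scipy.spatial.transform import Rotation as R
def cast(n,px,z):
    c=calibration(n);u=cv2.undistortPoints(np.array(px,float).reshape(-1,1,2),c["intrinsics"],c["distortion"]).reshape(-1,2)
    d=R.from_euler('xyz',c["rotation"]).apply(np.c_[u,np.ones(len(u))])
    return c["origin"]+d*((z-c["origin"][2])/d[:,2])[:,None]
E
python3 - <<'E'
from h import *
for n,box in (("top",(170,160,400,270)),("scene",(250,150,460,225))):
    im=cv2.imread(f"pics/{n}0.png");hsv=cv2.cvtColor(im,cv2.COLOR_BGR2HSV)
    m=cv2.inRange(hsv,(22,130,90),(38,255,255))
    k=np.zeros_like(m);x0,y0,x1,y1=box;k[y0:y1,x0:x1]=m[y0:y1,x0:x1]
    cs,_=cv2.findContours(k,cv2.RETR_EXTERNAL,cv2.CHAIN_APPROX_NONE)
    for c in cs:
        if cv2.contourArea(c)<100: continue
        P=cast(n,c.reshape(-1,2),.09)[:,:2].astype(np.float32)
        r=cv2.minAreaRect(P); print(n,cv2.boundingRect(c),np.round(r[0],4),np.round(r[1],4),r[2])
print(cast("top",[[200,286],[268,288],[320,291],[410,281]],0.01))
E
```

```text
top (185, 247, 209, 9) [0.4418 0.0953] [0.414  0.0141] 89.36309051513672
top (186, 178, 206, 10) [0.5778 0.0936] [0.4118 0.013 ] 89.4985122680664
[[ 0.36694544  0.29602767  0.01      ]
 [ 0.36107532  0.14733792  0.01      ]
 [ 0.35283676  0.03614051  0.01      ]
 [ 0.36944914 -0.15581905  0.01      ]]
```

Run:
```python
from h import *
print(cast("top",[[562,285],[600,210],[625,345]],0.15)); print(cast("top",[[562,285],[600,210],[625,345]],0.0))
print(cast("scene",[[107,190],[45,242]],0.0))
c=np.array([.5098,.0945])
for i,o in enumerate((-.159,-.053,.053,.159)):
    r=R.from_euler('z',-.01).apply([-.048,o,0])[:2]; print(i+1,np.round(c+r,4))
```

```text
[[ 0.36554051 -0.42171543  0.15      ]
 [ 0.5038196  -0.50593798  0.15      ]
 [ 0.24296016 -0.55125997  0.15      ]]
[[ 0.34709879 -0.49575508  0.        ]
 [ 0.50956328 -0.59470839  0.        ]
 [ 0.20307879 -0.64795732  0.        ]]
[[ 0.27425064 -0.51311642  0.        ]
 [ 0.45857673 -0.613979    0.        ]]
1 [ 0.4602 -0.064 ]
2 [0.4613 0.042 ]
3 [0.4623 0.148 ]
4 [0.4634 0.254 ]
```

```bash
python3 -m handwheel '[[[0,2,2,0,0,-5,1],[0,3,1,0,0,-5,1],[0.5,4,0,0,0,-5,1],[0.5,4,0,0,0,-5,1],[0.5,4,0,0,0,-4,1],[0.5,4,0,0,0,0,1]]]'
```

```text
time: 0.7
eef_pos: [0.2834, -0.3785, 0.2568]
ee_rot: [-3.136, 0.003, -0.022]
ft_force: [1.3, -0.7, 0.7]
opening: 0.0003
```

```bash
python3 -m handwheel '[[[2.2,3.9,0,0,0,0,1],[2.2,3.9,0,0,0,0,1],[2.2,3.9,0,0,0,0,1],[2.2,3.9,0,0,0,0,1],[2.2,3.9,0,0,0,0,1],[2.2,3.9,-1,0,0,0,1],[2.2,3.9,-2,0,0,0,1],[2.2,3.9,-2,0,0,0,1],[0,0,0,0,0,0,1]]]'
```

```text
time: 1.6
eef_pos: [0.4618, -0.0482, 0.2064]
ee_rot: [-3.136, -0.001, -0.019]
ft_force: [-0.7, -0.5, -0.3]
opening: -0.0001
```

```bash
python3 -m handwheel '[[[-0.1,-1.6,-3,0,0,0,1],[0,0,-4,0,0,0,1],[0,0,-2,0,0,0,1],[0,0,0,0,0,0,1]]]'
python3 - <<'E'
from h import *
cv2.imwrite("pics/s1.png",grab_frame("scene")[100:300,150:550,::-1].repeat(2,0).repeat(2,1))
cv2.imwrite("pics/t1.png",grab_frame("top")[130:320,130:460,::-1].repeat(2,0).repeat(2,1))
E
```

```text
time: 2.0
eef_pos: [0.4608, -0.0642, 0.1138]
ee_rot: [-3.136, -0.001, -0.015]
ft_force: [-0.5, 0.3, 0.5]
opening: -0.0001
```

View pics/s1.png

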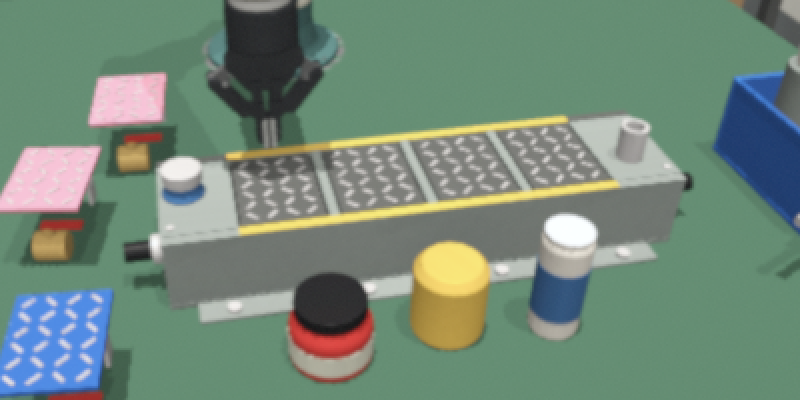

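View pics/t1.png

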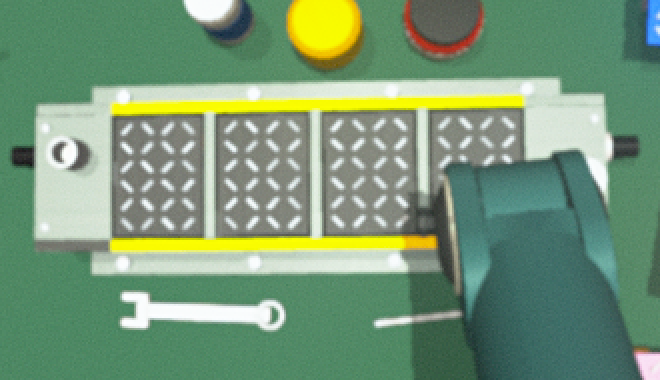

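The fingertips stand over cover 1's near edge, at (270, 140) in the enlarged scene crop, and the tin is clear. I'll go down in small steps.

```bash
python3 -m handwheel '[[[0,0,-1.6,0,0,0,1],[0,0,-0.4,0,0,0,1],[0,0,-0.2,0,0,0,1],[0,0,0,0,0,0,1]]]';  python3 -m handwheel '[[[0,0,-0.2,0,0,0,1],[0,0,0,0,0,0,1]]]'
```

```text
time: 2.5
eef_pos: [0.4664, -0.0654, 0.099]
ee_rot: [-3.139, -0.015, -0.016]
ft_force: [0.6, -0.2, 0.3]
opening: 0.0
time: 2.7
eef_pos: [0.4674, -0.0656, 0.0984]
ee_rot: [-3.139, -0.018, -0.016]
ft_force: [-0.1, -0.0, 0.2]
opening: 0.0001
```

Run:
```python
from h import *
print(np.round(get_state()["qpos"],3))
```

```text
[ 0.334  0.389 -0.309  2.127  0.191  0.633 -1.693]
```

```bash
python3 -m handwheel '[[[0,0,0,0,0,0,1]]]';python3 -m handwheel '[[[0,0,0.5,0,1,0,1]]]';python3 -m handwheel '[[[-0.6,0,0,0,0,0,1]]]'
python3 - <<'E'
from h import *
s=get_state();print(np.round(s["qpos"],3),np.round(s["effort"],1))
E
```

```text
time: 2.8
eef_pos: [0.4677, -0.0656, 0.0988]
ee_rot: [-3.14, -0.019, -0.016]
ft_force: [-0.0, 0.1, -0.6]
opening: 0.0
time: 2.9
eef_pos: [0.4668, -0.0656, 0.1036]
ee_rot: [-3.14, 0.0, -0.016]
ft_force: [0.3, -0.0, 0.0]
opening: -0.0002
time: 3.0
eef_pos: [0.4622, -0.0655, 0.1043]
ee_rot: [-3.14, -0.002, -0.016]
ft_force: [0.7, -0.2, 0.1]
opening: -0.0001
[ 0.338  0.378 -0.313  2.124  0.183  0.663 -1.686] [ -0.2 -38.2  -2.5 -17.7   0.    0.3  -0. ]
```

```bash
python3 -m handwheel '[[[0,0,-0.3,0,0,0,1]]]';python3 -m handwheel '[[[0,0,-0.3,0,0,0,1]]]';python3 -m handwheel '[[[0,0,-0.3,0,0,0,1]]]'
python3 - <<'E'
from h import *
s=get_state();print(np.round(s["qpos"],3),np.round(s["effort"],1))
E
```

```text
time: 3.1
eef_pos: [0.4613, -0.0656, 0.1013]
ee_rot: [-3.14, -0.002, -0.016]
ft_force: [0.4, 0.1, 0.5]
opening: -0.0001
time: 3.2
eef_pos: [0.4611, -0.0657, 0.0981]
ee_rot: [-3.14, -0.002, -0.016]
ft_force: [0.0, 0.2, -0.1]
opening: -0.0001
time: 3.3
eef_pos: [0.4608, -0.0657, 0.0946]
ee_rot: [-3.14, -0.002, -0.016]
ft_force: [-0.0, -0.0, 0.4]
opening: 0.0003
[ 0.332  0.394 -0.307  2.132  0.193  0.64  -1.695] [  0.1 -40.   -2.8 -16.9  -0.    0.1   0. ]
```

```bash
python3 -m handwheel '[[[0,0,-0.3,0,0,0,1]]]';python3 -m handwheel '[[[0,0,-0.2,0,0,0,1]]]';python3 -m handwheel '[[[0,0,-0.2,0,0,0,1]]]';python3 -m handwheel '[[[0,0,-0.2,0,0,0,1]]]'
```

```text
time: 3.4
eef_pos: [0.4606, -0.0657, 0.0911]
ee_rot: [-3.14, -0.002, -0.016]
ft_force: [-0.3, -0.4, 0.3]
opening: 0.0002
time: 3.5
eef_pos: [0.4601, -0.0656, 0.0886]
ee_rot: [-3.14, -0.0, -0.016]
ft_force: [-1.2, -0.2, 3.1]
opening: 0.0
time: 3.6
eef_pos: [0.4596, -0.0656, 0.0863]
ee_rot: [-3.14, 0.001, -0.016]
ft_force: [-1.3, 0.7, 2.4]
opening: 0.0002
time: 3.7
eef_pos: [0.4593, -0.0656, 0.0839]
ee_rot: [-3.14, 0.002, -0.016]
ft_force: [-1.1, 0.3, 1.3]
opening: -0.0002
```

Cover 1 gives: the tip is 6 mm below the plate at only 1–3 N, and the force falls as it goes down. I'll keep pushing and watch the forces.

```bash
python3 -m handwheel '[[[0.1,0,-0.3,0,0,0,1],[0.1,0,-0.3,0,0,0,1]]]';python3 -m handwheel '[[[0.05,0,-0.3,0,0,0,1],[0.05,0,-0.3,0,0,0,1]]]'
python3 - <<'E'
from h import *
cv2.imwrite("pics/s2.png",grab_frame("scene")[100:300,150:550,::-1].repeat(2,0).repeat(2,1))
E
```

```text
time: 3.9
eef_pos: [0.461, -0.0657, 0.0774]
ee_rot: [-3.14, 0.002, -0.016]
ft_force: [-1.3, -0.1, 0.6]
opening: 0.0
time: 4.1
eef_pos: [0.4623, -0.0656, 0.0708]
ee_rot: [-3.14, 0.002, -0.016]
ft_force: [-0.9, -0.0, -0.3]
opening: -0.0
```

View pics/s2.png

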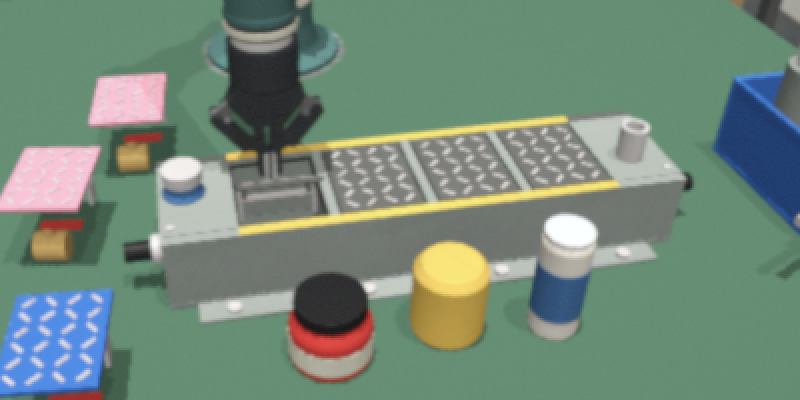

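The cover is tipping: the far edge is up near (280, 185) in the crop and the duct interior shows. I'll go further down.

```bash
python3 -m handwheel '[[[0,0,-0.3,0,0,0,1],[0,0,-0.3,0,0,0,1]]]';python3 -m handwheel '[[[0,0,-0.3,0,0,0,1],[0,0,-0.3,0,0,0,1],[0,0,0,0,0,0,1],[0,0,0,0,0,0,1]]]'
```

```text
time: 4.35
eef_pos: [0.4632, -0.0656, 0.0642]
ee_rot: [-3.14, 0.0, -0.016]
ft_force: [-0.8, -0.1, 0.2]
opening: -0.0003
time: 4.75
eef_pos: [0.4633, -0.0655, 0.0573]
ee_rot: [-3.14, 0.0, -0.016]
ft_force: [-0.2, -0.7, -0.6]
opening: 0.0001
```

```bash
python3 -m handwheel '[[[0,0,1,0,0,0,1],[0,0,1,0,0,0,1],[0,0,1,0,0,0,1],[0,0,1,0,0,0,1]]]';python3 -m handwheel '[[[0,0,3,0,0,0,1],[0,0,4,0,0,0,1],[0,0,4,0,0,0,1],[-2,-4,0,0,0,0,1],[-2,-5,0,0,0,0,1],[-2,-5,0,0,0,0,1],[-2,-5,0,0,0,0,1],[-1,-5,0,0,0,0,1],[0,0,0,0,0,0,1]]]'
python3 - <<'E'
from h import *
cv2.imwrite("pics/s3.png",grab_frame("scene")[100:300,150:550,::-1].repeat(2,0).repeat(2,1))
cv2.imwrite("pics/t3.png",grab_frame("top")[130:320,130:460,::-1].repeat(2,0).repeat(2,1))
E
```

```text
time: 5.15
eef_pos: [0.4629, -0.0653, 0.1]
ee_rot: [-3.139, 0.001, -0.016]
ft_force: [0.7, 0.8, 0.5]
opening: 0.0002
time: 6.05
eef_pos: [0.3744, -0.3011, 0.2278]
ee_rot: [3.136, -0.017, -0.008]
ft_force: [0.8, 1.7, -0.3]
opening: 0.0003
```

View pics/s3.png

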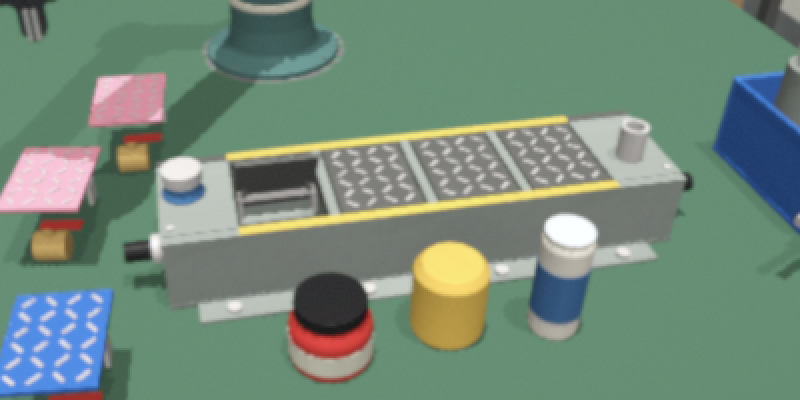

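View pics/t3.png

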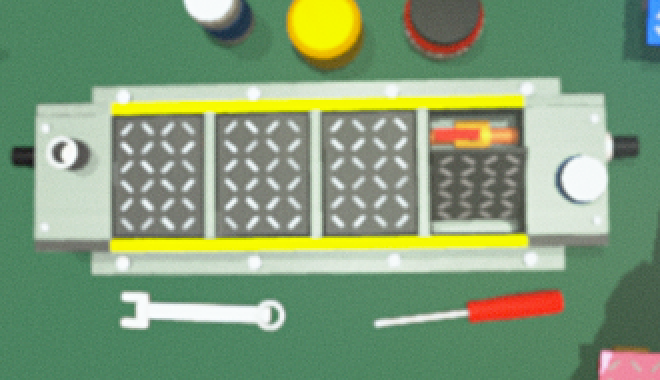

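Cover 1 is open. In the top crop the valve shows at (475, 133), the plate spans rows 150–220, and the tools and tins haven't moved. I'll check the angle against the geometry and confirm it holds over time.

```bash
python3 -m handwheel '[[[0,0,0,0,0,0,1],[0,0,0,0,0,0,1],[0,0,0,0,0,0,1],[0,0,0,0,0,0,1],[0,0,0,0,0,0,1],[0,0,0,0,0,0,1],[0,0,0,0,0,0,1],[0,0,0,0,0,0,1]]]'
python3 - <<'E'
from h import *
for n in("top","scene"):
    a=grab_frame(n)[:,:,::-1];cv2.imwrite(f"pics/{n}4.png",a)
    o,l,x,y=((130,130,130,460) if 0 else (0,0,0,0))
    old=cv2.imread("pics/t3.png" if n=="top" else "pics/s3.png")[::2,::2]
    new=a[130:320,130:460] if n=="top" else a[100:300,150:550]
    reg=(slice(50,110),slice(215,265)) if n=="top" else (slice(60,115),slice(115,165))
    print(n,"changed",np.abs(old.astype(int)-new)[reg].mean())
    c=calibration(n);M=R.from_euler('xyz',c["rotation"])
    for th in(0,.7,1.0):
        out=[]
        for a_ in(-53,67):
            p=[(.5012+(a_*np.cos(th)-16*np.sin(th))/1e3),-.0645,.074+(16*np.cos(th)+a_*np.sin(th))/1e3]
            q=M.inv().apply(np.array(p)-c["origin"])
            uv,_=cv2.projectPoints(q.reshape(1,3),np.zeros(3),np.zeros(3),c["intrinsics"],c["distortion"]);out.append(np.round((uv.ravel()-((130,130) if n=="top" else (150,100)))*2))
        print(th,"near,far crop px",*out)
E
```

```text
time: 6.95
eef_pos: [0.3789, -0.2896, 0.2282]
ee_rot: [3.14, -0.018, 0.01]
ft_force: [0.6, 0.2, 0.1]
opening: -0.0001
top changed 2.7914444444444446
0 near,far crop px [478. 232.] [474. 110.]
0.7 near,far crop px [475. 229.] [478. 133.]
1.0 near,far crop px [474. 220.] [479. 152.]
scene changed 0.6384242424242424
0 near,far crop px [269. 155.] [285. 218.]
0.7 near,far crop px [271. 183.] [279. 173.]
1.0 near,far crop px [272. 197.] [276. 155.]
```

The edges match the 1.0 rad prediction: top rows 220 and 150, scene rows about 155–197. Nothing has changed 0.9 s later.

Run:
```python
from plant import *
print(close_job())
```

```text
the job is handed in; nothing more can be done
None
```

The job is done and handed in at about 7 s. Cover_1, the rightmost, was the loose one, and it now stands fully open by itself.

- **Finding it:** I pressed cover_1 first. It gave way at 1–3 N, so I did not press the other three.
- **Opening it:** I pushed its near edge on down until the force fell to zero, then pulled the fingers straight up and moved the arm clear.
- **Last checks:** Both cameras show the cover's edges where a 1.0 rad tilt should put them. The air valve shows in the opening. After another 0.9 s the scene view was practically unchanged. The top view differed slightly, by 2.8 grey levels; I put that down to the moving arm's shadow and did not check further. By eye, the tools and tins are where they were.
- **Oddities:**
  - On the first descent the tool drifted about 6 mm in x and tilted slightly, with no contact force, so I corrected it before touching the cover.
  - The hand also crept about 12 mm through free air while settling after it had moved clear.

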